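# Drive a stuck tube sleeve out of a centrifuge adapter

## Robot

A 7-joint arm with a two-finger parallel gripper is mounted at the origin on the work surface. World frame = base frame: x ahead of the robot, y to its left, z up, the work surface at z = 0. Lengths are in m, angles in rad, forces in N, time in s.
With the tool pointing down it reaches from about 0.4 to 0.875 m from the base axis. Payload 4.4 kg.
Tool frame: the origin (TCP) lies midway between the tips of the shut fingers; the grasp point (between the pads) lies env.pinch_z behind it (env.pinch_z is the distance from the TCP to the grasp point, in m); z points along the fingers, y is the direction in which the jaws open and shut (so a half turn about z gives the same grasp; the last joint's range is limited). The gripper opens to 85 mm and grips with 20 to 120 N. Pads are 22 mm wide; open, the fingers measure 114 mm over their backs; the gripper's body (76 mm by 85 mm) begins 54 mm behind the grasp point. The pads swing forward as they close: fully open they stand 13 mm farther back than shut.
Start: joints at [1.19, 0.628, 0.038, 1.517, -0.027, 0.996, -0.02], TCP at [0.201, -0.618, 0.231] pointing down, gripper open.
Joint ranges: [-3.06, 3.06], [-0.37, 2.12], [-1.25, 1.32], [0.18, 2.47], [-1.1, 4.24], [0.23, 1.98], [-2.94, 2.94]. Speed limits (rad/s): [2.57, 2.57, 3.14, 3.14, 3.14, 3.14, 3.14].

## Interface

Orientations are given as a rotation vector (axis times angle).
In Python, from station import env gives the robot as it stands.
- The arm moves only by the tool drive_tool, never from a script. Its arguments are lists of equal length, an entry for each row: "fingers": the opening in per cent of the stroke, from 0 (shut) to 100 (fully open); "xyz": the shift along the tool's x, y, z in m, a list of three; "yaw": the turn about the tool's z in rad. A call has 1 to 20 rows; each row is the pose to reach, as a shift and turn from the pose commanded when the call began, along the tool's axes at that moment; what a row does not reach only later rows make up. A row lasts 1/10 s, in which the tool goes at most 50 mm and 8.59 degrees, less where a joint would pass 70% of its speed; a pose out of reach is approached as far as the arm can. A call with a gripper value outside its range is refused whole. The fingers move at their own pace and stop on an object; "grip_force" is the grip in N (left out, the last holds). Time passes only in rows, so rows that repeat a pose let the fingers close. It gives the time, the measured TCP pose, the force and the opening at its end, in the units of the state.
- env.get_state(): the state, without advancing time (a new reading comes with each control period).
- env.snapshot(name): name is "scene" or "side" or "wrist"; returns the picture (384x512x3 uint8, red, green, blue); there is no depth.
- env.camera_params(name): a dict with "camera_matrix" (3x3 intrinsics, pixels), "xyz" and "orientation" of the camera in the world. Camera axes: x right, y down, z forward; pixel columns grow to the right and rows downward; lengths in m; the calibration is good to about 2 mm. A picture is of the moment at which its call begins: read the wrist's pose just before it. camera_params takes no time and is no camera call; for the wrist camera it gives the pose at the moment of the call.
- env.finish_job(): hands the job in, once; it reports no verdict.
The state is a dict: "time": time; "joint_positions": joint angles; "qd": joint speeds; "effort": joint torques, N m; "position": TCP position; "tool_rot": TCP orientation; "ft_force": force on the tool from outside, world axes, zero at the start; "wrist_torque": the same for the moment, N m; "grip_width": finger opening in m.
Only numpy, scipy, OpenCV 4.12 (cv2) and the standard library are available. Lean on these libraries where they do the work, as an engineer would, in place of code of your own. Each camera call takes 0.05 s, during which the arm holds its last target.

## Task

The blue centrifuge adapter lies on its side, clamped on its service board. One of its three tube sleeves, the orange one, is the wrong size and sits tight: take the push rod from its rest, drive the orange sleeve right out through the port behind it so that it ends up lying in the board's catch area, and lay the rod back in the two notches of its rest, pointing the same way as before. Leave the two white sleeves in place and do not disturb the other things on the bench.

Things in the scene. Friction and masses are not known exactly. Their poses are not given: they have to be found in the camera images.
- adapter: Blue centrifuge adapter, 80 (x) x 150 (y) x 50 high, on its side, clamped on a white service board; all fixed. Origin: on the bench under the block's middle; z up, +x the way sleeves come out. Block x -40..40, z 19..69. Three level bores along x at y = -47, 0, 47, axis at z = 44. Each holds a sleeve by a spring-loaded rubber lip in its roof at x = 28 (springs out to 12 above the axis at most).
- middle_port (a point): Centre of the middle push-out port at the adapter's foot face (adapter x = -40, y = 0, z = 44); axes as the adapter's. The ports of the other two bores lie 47 to either side along y. Ports are round, 26 in diameter, from the foot face 14 deep, then open into the 32 bores that run out at the mouth face (x = 40). Clamp cheeks at y = +-79 with black knobs out to +-107, up to z = 46.
- catch_area (a point): Middle of the catch area on the service board, beyond the mouth face: dark lined level surface, 15 above the bench, 114 long along x (adapter x = 40 to 154) and 168 wide along y, rim 12 high on its three outer sides. Axes as the adapter's. This point lies at adapter x = 97.
- orange_sleeve_center (a point): Centre of the orange sleeve, on its axis, x towards its mouth. Body 30 in diameter, 74 long, flat closed foot 37 behind this point, hexagonal collar (36 across flats, 8 thick) round the dark mouth. About 45 g. Starts in one of the bores at adapter x = 12, z = 43: collar 9 proud, foot 15 inside the port face. Slides under a steady push of about 8 to 16 N; loose once its foot is past the lip, out when the foot passes x = 40.
- white_sleeve_a_center (a point): Centre of a white sleeve of the same shape, in another bore, held in the same way. It stays.
- white_sleeve_b_center (a point): Centre of the other white sleeve, the same. It stays.
- rod_rest: Dark steel rest for the push rod, fixed: base plate 205 x 60 x 6 (x from -78 to +128) with two V notches that open upwards, 8 thick, at x = -50 and x = +105, prongs up to about 62 high and 27 to either side. Origin: on the bench, below the middle of the rod's handle when the rod lies home; the rod lies along x, its axis 50 above the bench.
- rod_grip (a point): Middle of the push rod's handle, on the rod's axis: the place to grip. Black square handle with red ends, 60 long (x from -30 to +30), 26 x 26 in section, flats upright. x points to the tip: round aluminium shaft, 16 diameter, from x = 30 to the tip at 155; a stub of 16 behind, to x = -70. About 180 g, balance point about 6 ahead. Starts level in the rest's notches, 50 above the bench, tip towards the rest's +x.
- rod_tip (a point): Tip of the push rod, on its axis, 155 ahead of the handle's middle.
- tube_rack: Bystander: black tube rack, 90 x 210 x 42 high, with a few clear tubes standing up to 88 high. Origin at the centre of its underside. Not to be disturbed.
- bucket: Bystander: open aluminium centrifuge bucket, 98 x 165 x 92 high. Origin at the centre of its underside. Not to be disturbed.
- tip_box: Bystander: blue pipette-tip box with clear lid, 85 x 122 x 71 high. Origin at the centre of its underside. Not to be disturbed.
- vial_box: Bystander: open cardboard box of small amber vials, 120 x 95 x 50 high. Origin at the centre of its underside. Not to be disturbed.
- buffer_bottle: Bystander: pale capped bottle, 68 across, 165 high. Origin at the centre of its underside. Not to be disturbed.
- beaker: Bystander: small glass beaker, 72 across, 85 high. Origin at the centre of its underside. Not to be disturbed.

How it is judged:
On the way:
1. the rod, standing in the port behind it, pushes the orange sleeve outwards along its bore (at least 15 mm out of its start, foot not yet out) (contact force between push_rod and orange_sleeve above 1 N and x of orange_sleeve_center in the frame of adapter between 0.027 and 0.08 m and x of rod_tip in the frame of adapter above -0.022 m and angle between the x axis of rod_tip and the x axis of adapter, either way round below 0.2 rad), for 0.04 s.
At the end, for the whole second after the job is handed in: Orange sleeve out of its bore, at rest in the catch area (centre lower than 37 mm above the bench, inside the rim). Rod released at rest in both notches, pointing as before: handle middle within 22 mm along, 8 mm across, 6 mm in height of home. White sleeves in place, bystanders undisturbed (x of orange_sleeve_center in the frame of adapter between 0.048 and 0.155 m and y of orange_sleeve_center in the frame of adapter between -0.085 and 0.085 m and height (world z) of orange_sleeve_center below 0.037 m and x of rod_grip in the frame of rod_rest between -0.022 and 0.022 m and y of rod_grip in the frame of rod_rest between -0.008 and 0.008 m and height (world z) of rod_grip between 0.044 and 0.056 m and angle between the x axis of rod_grip and the x axis of rod_rest, either way round below 0.15 rad and linear speed of each of orange_sleeve, push_rod below 0.02 m/s and x of rod_tip in the frame of rod_rest above 0.12 m); the robot touches nothing.
It fails at once if a white sleeve is shifted by more than 6 mm (distance of any of white_sleeve_a_center, white_sleeve_b_center from where it was at the start of the episode above 0.006 m).
It fails at once if a bystander (tube rack, bucket, tip box, vial box, bottle, beaker) is pushed or tipped by more than 25 mm (distance of any of tube_rack, bucket, tip_box, vial_box, buffer_bottle, beaker from where it was at the start of the episode above 0.025 m or angle between any of tube_rack, bucket, tip_box, vial_box, buffer_bottle, beaker's own z axis and vertical above 0.35 rad).
It also fails if it takes over 54 s, if anything falls off the work surface, if the arm or the gripper's body presses on something with over 40 N, if the wrist force passes 120 N, or if a joint passes its speed limit or range.

## Working session

There is one attempt and no reset: what is moved stays moved. The work goes in short steps, Python scripts to look and compute and a tool call to move; the robot and the scene stay as the last step left them, time stands still between calls to the robot, and variables do not carry over. Pictures are saved under pics/ and viewed, and the job is handed in when it is done.

Besides the shell and the picture viewer there is one more tool, called after "Call:" as name(argument=value, ...), one argument or row to a line, values as JSON. drive_tool: Moves the arm, as the interface text tells. Its arguments: {"type":"object","properties":{"fingers":{"type":"array"},"xyz":{"type":"array"},"yaw":{"type":"array"},"grip_force":{"type":"number"}},"required":["fingers","xyz","yaw"]}

```bash
ls; mkdir -p pics
python3 - <<'E'
from station import env
import cv2,json
print(env.pinch_z)
s=env.get_state();print(s)
for n in ["scene","side","wrist"]:
    p=env.camera_params(n);print(n,p)
    im=env.snapshot(n);cv2.imwrite(f"pics/{n}0.png",im[:,:,::-1])
E
```

```text
pics
0.0187
{'time': 0.0, 'joint_positions': array([ 1.19020308,  0.62935671,  0.03842762,  1.51840822, -0.02697324,
        0.99631189, -0.0200149 ]), 'qd': array([-0.00070123, -0.0017741 , -0.00101118, -0.00025996, -0.00047441,
       -0.00051429,  0.00246068]), 'effort': array([ 2.06353790e-03, -5.63400078e+01,  1.22658357e+00, -1.93443042e+01,
        1.08663263e-02,  1.05409470e-02,  9.79473526e-06]), 'position': array([ 0.20107737, -0.61742896,  0.23036914]), 'tool_rot': array([-3.10084459e+00, -4.92149638e-01,  5.48220569e-04]), 'ft_force': array([ 0.01126404, -0.83877571,  0.61948431]), 'wrist_torque': array([-0.04347974, -0.00333793,  0.00748887]), 'grip_width': 0.08500681271117495}
scene {'camera_matrix': array([[412.81197157,   0.        , 257.05670491],
       [  0.        , 412.81197157, 195.33651825],
       [  0.        ,   0.        ,   1.        ]]), 'xyz': array([ 1.52464413, -0.20887687,  1.08691688]), 'orientation': array([-1.93630172, -1.51571101,  0.63847232])}
side {'camera_matrix': array([[453.96028471,   0.        , 257.31416828],
       [  0.        , 453.96028471, 188.88546348],
       [  0.        ,   0.        ,   1.        ]]), 'xyz': array([ 0.43765517, -0.92544718,  0.87253252]), 'orientation': array([-2.28172437,  0.16950986, -0.05686593])}
wrist {'camera_matrix': array([[308.94968955,   0.        , 260.84408976],
       [  0.        , 308.94968955, 197.42026702],
       [  0.        ,   0.        ,   1.        ]]), 'xyz': array([ 0.26607244, -0.59694166,  0.37263602]), 'orientation': array([ 2.35682897, -1.71122063, -0.23697403])}
```

View pics/scene0.png

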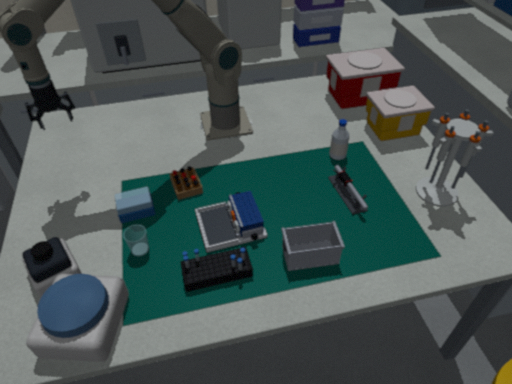

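View pics/side0.png

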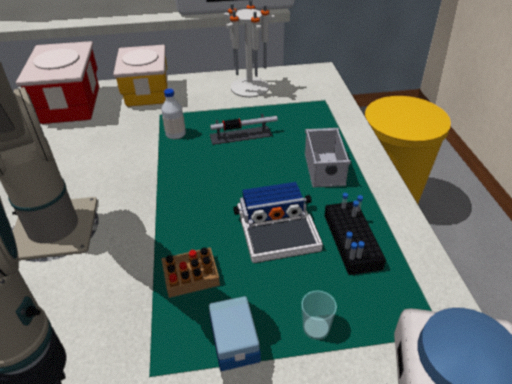

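View pics/wrist0.png

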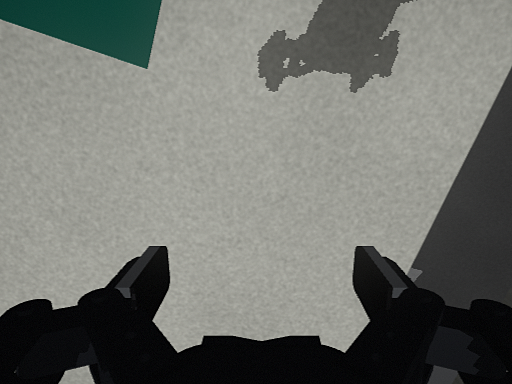

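Run:
```python
import cv2
a=cv2.imread("pics/side0.png")
c=a[85:265,190:350];cv2.imwrite("pics/side0z.png",cv2.resize(c,None,fx=3.3,fy=3.3,interpolation=cv2.INTER_CUBIC)[:600])
a=cv2.imread("pics/scene0.png")
c=a[150:280,180:390];cv2.imwrite("pics/scene0z.png",cv2.resize(c,None,fx=3.8,fy=3.8,interpolation=cv2.INTER_CUBIC)[:600])
```

```text
(no output)
```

View pics/side0z.png

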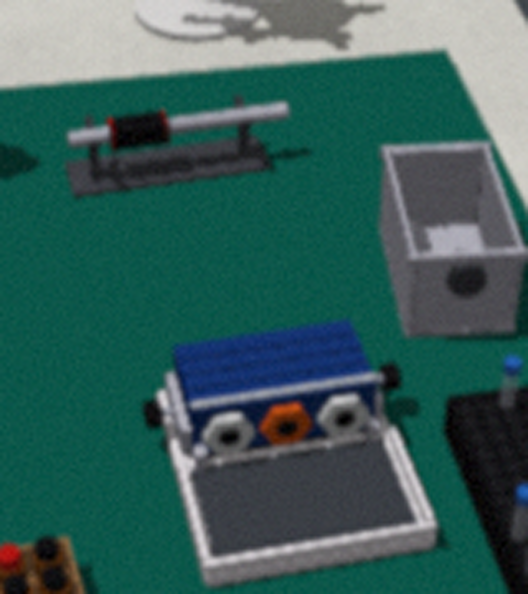

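View pics/scene0z.png

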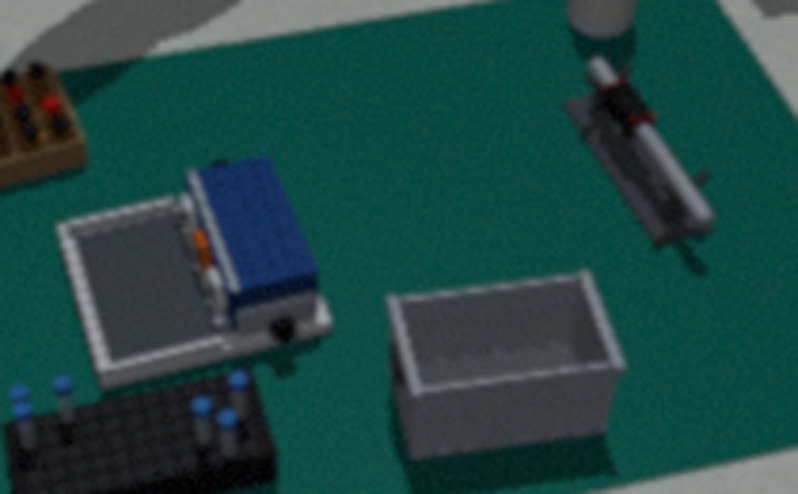

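```bash
cat > h.py <<'E'
import numpy as np,cv2
from scipy.spatial.transform import Rotation as R
def ray(p,uv):
    K=p['camera_matrix'];d=np.linalg.solve(K,np.array([uv[0],uv[1],1.]))
    return p['xyz'],R.from_rotvec(p['orientation']).as_matrix()@d
def plane(p,uv,z):
    o,d=ray(p,uv);return o+d*(z-o[2])/d[2]
def tri(p1,uv1,p2,uv2):
    A=[];b=[]
    for p,uv in((p1,uv1),(p2,uv2)):
        o,d=ray(p,uv);d=d/np.linalg.norm(d);P=np.eye(3)-np.outer(d,d);A.append(P);b.append(P@o)
    return np.linalg.lstsq(np.vstack(A),np.hstack(b),rcond=None)[0]
def proj(p,X):
    c=R.from_rotvec(p['orientation']).as_matrix().T@(np.asarray(X)-p['xyz']);u=p['camera_matrix']@c;return u[:2]/u[2]
E
python3 - <<'E'
from h import *
from station import env
S=env.camera_params('side');C=env.camera_params('scene')
zs=lambda u,v:(190+u/3.3,85+v/3.3)
zc=lambda u,v:(180+u/3.8,150+v/3.8)
np.set_printoptions(precision=4,suppress=True)
print('rod tail',plane(S,zs(72,137),.05),plane(C,zc(599,66),.05))
print('rod tip',plane(S,zs(288,111),.05),plane(C,zc(702,220),.05))
print('handle',plane(S,zs(139,130),.05),plane(C,zc(627,101),.05))
for n,u in (('w',(228,435)),('o',(287,424)),('w2',(346,415))): print(n,plane(S,zs(*u),.043))
# block top corners at z=.069
for u in ((175,347),(350,324),(376,374),(192,408)): print('top',plane(S,zs(*u),.069))
for u in ((190,175),(265,160),(315,277),(232,300)): print('topC',plane(C,zc(*u),.069))
print('bottle cap',tri(S,(169,93),C,(343,124)),'base',plane(S,(175,134),0))
print('bucket rim',[plane(S,zs(*u),.092) for u in ((383,148),(487,147),(520,246),(407,257))])
E
```

```text
rod tail [0.4554 0.3434 0.05  ] [0.4511 0.3516 0.05  ]
rod tip [0.6756 0.3553 0.05  ] [0.6706 0.364  0.05  ]
handle [0.5225 0.3451 0.05  ] [0.506 0.359 0.05 ]
w [ 0.5489 -0.0911  0.043 ]
o [ 0.5969 -0.0861  0.043 ]
w2 [ 0.6452 -0.0833  0.043 ]
top [ 0.5175 -0.0096  0.069 ]
top [ 0.6639 -0.0038  0.069 ]
top [ 0.6717 -0.0673  0.069 ]
top [ 0.5221 -0.0833  0.069 ]
topC [ 0.5193 -0.0749  0.069 ]
topC [ 0.5173 -0.0041  0.069 ]
topC [0.6668 0.0056 0.069 ]
topC [ 0.6745 -0.0688  0.069 ]
bottle cap [0.3291 0.407  0.1521] base [0.329  0.3948 0.    ]
bucket rim [array([0.7394, 0.2127, 0.092 ]), array([0.8349, 0.1986, 0.092 ]), array([0.8214, 0.0476, 0.092 ]), array([0.7229, 0.0481, 0.092 ])]
```

```bash
cat >> h.py <<'E'
def shift(s,target,yawdeg=None):
    """tool-axis shift (m) and tool yaw (rad) from present pose to world target, tool x heading yawdeg"""
    M=R.from_rotvec(s['tool_rot']).as_matrix()
    d=M.T@(np.asarray(target)-s['position'])
    h=np.degrees(np.arctan2(M[1,0],M[0,0]))
    return d.round(4),h.round(2),(None if yawdeg is None else np.round(-np.radians((yawdeg-h)),4))
E
python3 - <<'E'
from h import *
from station import env
s=env.get_state()
print(shift(s,[.60,-.06,.30],94))
p=env.camera_params('wrist');M=R.from_rotvec(s['tool_rot']).as_matrix()
print(M.T@(p['xyz']-s['position']), M.T@R.from_rotvec(p['orientation']).as_matrix())
E
```

```text
(array([ 0.5519, -0.4068, -0.0688]), np.float64(18.03), np.float64(-1.3258))
[ 0.0681294   0.00029855 -0.14215452] [[-2.30362630e-04 -9.63035253e-01 -2.69375292e-01]
 [ 9.99999970e-01 -1.99202598e-04 -1.43010513e-04]
 [ 8.40639078e-05 -2.69375317e-01  9.63035270e-01]]
```

Call:
drive_tool(
  fingers=[100,100,100,100,100,100,100,100,100,100,100,100,100,100,100,100,100,100],
  xyz=[
    [0.037,-0.027,-0.005],
    [0.074,-0.054,-0.01],
    [0.111,-0.081,-0.015],
    [0.148,-0.109,-0.02],
    [0.185,-0.136,-0.025],
    [0.222,-0.163,-0.03],
    [0.259,-0.19,-0.035],
    [0.296,-0.218,-0.04],
    [0.333,-0.245,-0.045],
    [0.37,-0.272,-0.05],
    [0.407,-0.3,-0.055],
    [0.444,-0.327,-0.06],
    [0.481,-0.354,-0.065],
    [0.518,-0.381,-0.069],
    [0.54,-0.398,-0.069],
    [0.552,-0.407,-0.069],
    [0.552,-0.407,-0.069],
    [0.552,-0.407,-0.069],
  ],
  yaw=[-0.1,-0.2,-0.3,-0.4,-0.5,-0.6,-0.7,-0.8,-0.9,-1.0,-1.1,-1.2,-1.3,-1.326,-1.326,-1.326,-1.326,-1.326],
)

```text
time: 1.95
position: [0.5992, -0.062, 0.2998]
tool_rot: [-2.144, -2.296, 0.004]
ft_force: [0.2, -0.3, 0.3]
grip_width: 0.0856
```

Run:
```python
from h import *
from station import env
import pickle
s=env.get_state();p=env.camera_params('wrist');im=env.snapshot('wrist')
pickle.dump((s,p,im),open('w1.pkl','wb'));cv2.imwrite('pics/w1.png',im[:,:,::-1])
print(s['time'],s['position'],s['joint_positions'],abs(s['qd']).max(),shift(s,[.523,.30,.25],183))
```

```text
1.95 [ 0.59923189 -0.06204582  0.2998496 ] [ 0.2960645   0.51494992 -0.38367041  1.55746218  0.20886635  1.11145203
 -0.06743151] 0.022028589083497134 (array([ 0.3665, -0.0512,  0.0494]), np.float64(93.92), np.float64(-1.5548))
```

View pics/w1.png

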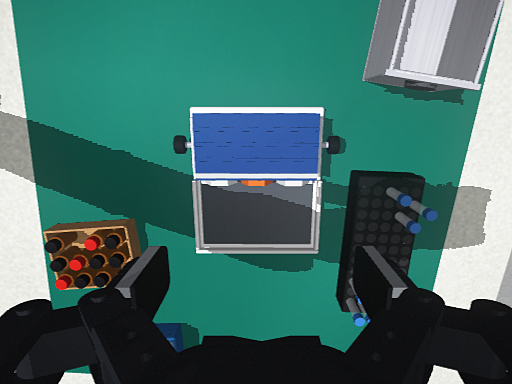

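```bash
python3 - <<'E'
from h import *
import pickle
np.set_printoptions(precision=4,suppress=True)
s,p,im=pickle.load(open('w1.pkl','rb'))
a=im.astype(int);r,g,b=a[...,0],a[...,1],a[...,2]
m=((b>g+25)&(b>r+40)).astype(np.uint8); m[240:]=0
m=cv2.morphologyEx(m,cv2.MORPH_CLOSE,np.ones((5,5)));n,l,st,c=cv2.connectedComponentsWithStats(m)
k=1+st[1:,4].argmax();print(st[k])
q=l==k
# edges: left/right per row, top/bottom per col
L=[];Rr=[];T=[];B=[]
for v in range(122,168,2):
    x=np.where(q[v])[0];L.append((x.min()-.5,v));Rr.append((x.max()+.5,v))
for u in range(205,312,3):
    y=np.where(q[:,u])[0];T.append((u,y.min()-.5));B.append((u,y.max()+.5))
for nm,E in(('L',L),('R',Rr),('T',T),('B',B)):
    W=np.array([plane(p,e,.069)[:2] for e in E]);c=np.median(W,0)
    vx,vy,x0,y0=cv2.fitLine(W.astype(np.float32),cv2.DIST_HUBER,0,1e-4,1e-4).ravel();print(nm,x0,y0,np.degrees(np.arctan2(vy,vx)), np.array(E)[0],np.array(E)[-1])
# orange hex & white hex
o=((r>150)&(g<130)&(b<90)).astype(np.uint8);o[200:]=0;ys,xs=np.where(o);print('orange px',xs.min(),xs.max(),ys.min(),ys.max(),xs.mean(),plane(p,(xs.mean(),ys.max()),.050))
for uv in ((190.5,107.5),(324,107.5),(194,253),(319,252)): print('board',plane(p,uv,.017))
E
python3 - <<'E'
import cv2
a=cv2.imread("pics/w1.png")[95:265,165:365];cv2.imwrite("pics/w1z.png",cv2.resize(a,None,fx=3.5,fy=3.5,interpolation=cv2.INTER_CUBIC))
E
```

```text
[ 192  113  128   68 8275]
L 0.5155073 -0.038174316 -85.46507 [191.5 122. ] [194.5 166. ]
R 0.66532785 -0.02578867 -86.10116 [319.5 122. ] [317.5 166. ]
T 0.57978445 0.002815472 3.9029713 [205.  112.5] [310.  112.5]
B 0.60214645 -0.07666204 3.9399543 [205.  180.5] [310.  180.5]
orange px 241 271 181 185 252.65217391304347 [ 0.5896 -0.0879  0.05  ]
board [0.5008 0.0036 0.017 ]
board [0.6767 0.0156 0.017 ]
board [ 0.5075 -0.2067  0.017 ]
board [ 0.6948 -0.192   0.017 ]
```

View pics/w1z.png

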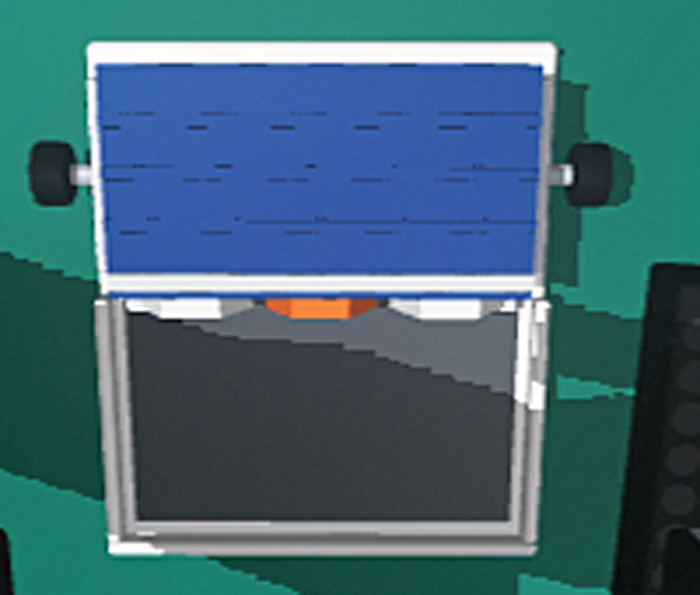

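Run:
```python
from h import *
from station import env
s=env.get_state()
print(shift(s,[.525,.349,.20],183))
```

```text
(array([ 0.4159, -0.0462,  0.0994]), np.float64(93.85), np.float64(-1.5559))
```

Call:
drive_tool(
  fingers=[100,100,100,100,100,100,100,100,100,100,100,100,100,100],
  xyz=[
    [0.036,-0.004,0.005],
    [0.072,-0.008,0.01],
    [0.108,-0.012,0.02],
    [0.144,-0.016,0.03],
    [0.18,-0.02,0.04],
    [0.216,-0.024,0.05],
    [0.252,-0.028,0.06],
    [0.288,-0.032,0.07],
    [0.324,-0.036,0.08],
    [0.36,-0.04,0.09],
    [0.396,-0.044,0.098],
    [0.416,-0.046,0.099],
    [0.416,-0.046,0.099],
    [0.416,-0.046,0.099],
  ],
  yaw=[-0.13,-0.26,-0.39,-0.52,-0.65,-0.78,-0.91,-1.04,-1.17,-1.3,-1.43,-1.556,-1.556,-1.556],
)

```text
time: 3.4
position: [0.5261, 0.3492, 0.201]
tool_rot: [-0.081, 3.14, -0.003]
ft_force: [-0.3, -0.1, -0.1]
grip_width: 0.0852
```

Run:
```python
from h import *
from station import env
import pickle
s=env.get_state();p=env.camera_params('wrist');im=env.snapshot('wrist')
pickle.dump((s,p,im),open('w2.pkl','wb'));cv2.imwrite('pics/w2.png',im[:,:,::-1])
print(s['time'],s['position'],s['joint_positions'],abs(s['qd']).max(),shift(s,[.523,.30,.25],183))
```

```text
3.4 [0.5260937  0.34923128 0.20102784] [-0.2056479   0.73284228 -0.74434566  1.59017814  0.55483815  1.04166539
  0.51219728] 0.018546239404060437 (array([ 0.0056, -0.0491, -0.0489]), np.float64(-177.06), np.float64(-6.2842))
```

View pics/w2.png

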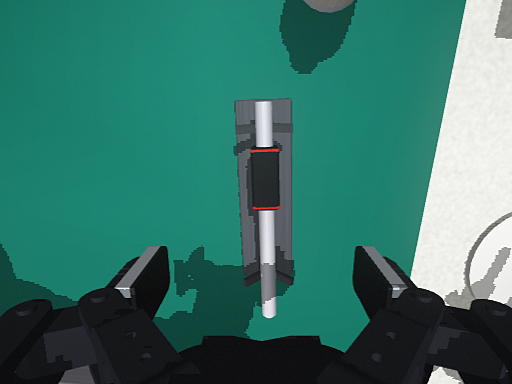

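Run:
```python
from h import *
import pickle
np.set_printoptions(precision=4,suppress=True)
s,p,im=pickle.load(open('w2.pkl','rb'))
a=im.astype(int);r,g,b=a[...,0],a[...,1],a[...,2]
m=((r>120)&(g<80)&(b<80)).astype(np.uint8);m[:130]=0;m[230:]=0;m[:,:230]=0;m[:,300:]=0
n,l,st,c=cv2.connectedComponentsWithStats(m);print(st[1:],c[1:])
for i in range(1,n):
    if st[i,4]>15: print(c[i],plane(p,c[i],.063))
# shaft edges: bright gray
w=((abs(r-g)<25)&(abs(g-b)<25)&(r>125));
P=[]
for v in list(range(105,140,3))+list(range(215,310,4)):
    x=np.where(w[v,245:290])[0]
    if len(x)>5: P.append(plane(p,(245+(x.min()+x.max())/2,v),.05)[:2])
P=np.array(P);vx,vy,x0,y0=cv2.fitLine(P.astype(np.float32),cv2.DIST_HUBER,0,1e-4,1e-4).ravel();print('axis',x0,y0,np.degrees(np.arctan2(vy,vx)),len(P), abs((P-[x0,y0])@[-vy,vx]).max())
ys=np.where(w[:,255:275].sum(1)>6)[0];print(ys.min(),ys.max());print('tail top',plane(p,(263,ys[ys>90].min()),.058),'tip',plane(p,(269,317),.05))
y=lambda x:y0+(x-x0)*vy/vx;print([ (x,y(x)) for x in(.5,.52,.54)])
a=cv2.cvtColor(im,cv2.COLOR_RGB2BGR)[90:325,215:315];cv2.imwrite("pics/w2z.png",cv2.resize(a,None,fx=2.5,fy=2.5,interpolation=cv2.INTER_CUBIC))
```

```text
[[250 149  30   4  81]
 [253 206  27   4  59]] [[264.9136 150.1975]
 [265.9153 207.6271]]
[264.9136 150.1975] [0.4918 0.3505 0.063 ]
[265.9153 207.6271] [0.5459 0.3544 0.063 ]
axis 0.54186213 0.35404423 4.6601987 36 0.0027701693955262895
101 317
tail top [0.4494 0.3466 0.058 ] tip [0.6759 0.3652 0.05  ]
[(0.5, np.float32(0.3506318)), (0.52, np.float32(0.3522621)), (0.54, np.float32(0.35389245))]
```

View pics/w2z.png

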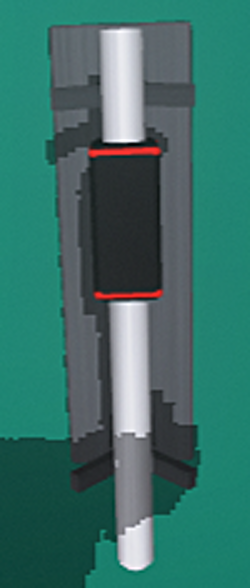

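Run:
```python
from h import *
from station import env
s=env.get_state()
print(s['position'],shift(s,[.520,.3523,.030],184.4-360))
```

```text
[0.52650183 0.34863294 0.20117421] (array([0.0064, 0.0044, 0.1712]), np.float64(-177.12), np.float64(-0.0264))
```

Call:
drive_tool(
  fingers=[100,100,100,100,100,100,100,100,100],
  xyz=[
    [0.006,0.004,0.02],
    [0.006,0.004,0.05],
    [0.006,0.004,0.08],
    [0.006,0.004,0.11],
    [0.006,0.004,0.135],
    [0.006,0.004,0.155],
    [0.006,0.004,0.165],
    [0.006,0.004,0.171],
    [0.006,0.004,0.171],
  ],
  yaw=[-0.026,-0.026,-0.026,-0.026,-0.026,-0.026,-0.026,-0.026,-0.026],
)

```text
time: 4.35
position: [0.5195, 0.3543, 0.0303]
tool_rot: [-0.125, 3.139, -0.001]
ft_force: [0.8, 0.5, 0.2]
grip_width: 0.0852
```

Run:
```python
from h import *
from station import env
import pickle
s=env.get_state();p=env.camera_params('wrist');im=env.snapshot('wrist')
cv2.imwrite('pics/w3.png',im[:,:,::-1])
print(s['time'],s['position'],s['joint_positions'],s['ft_force'],shift(s,[.520,.3523,.03],-175.6))
```

```text
4.35 [0.51951293 0.35432816 0.03033907] [-0.29039845  0.93480902 -0.60688914  1.70499826  0.74286401  0.74662882
  0.37560312] [0.82118629 0.47504723 0.20662343] (array([-0.0003, -0.0021,  0.0003]), np.float64(-175.44), np.float64(0.0028))
```

View pics/w3.png

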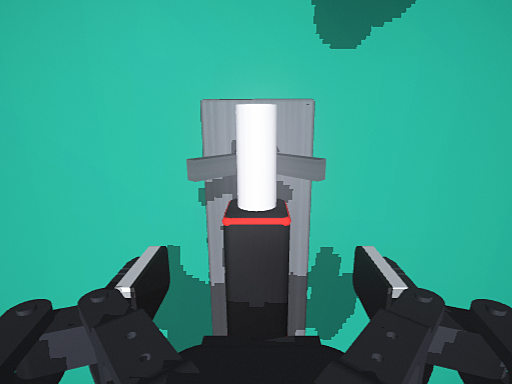

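Call:
drive_tool(
  fingers=[60,40,0,0,0,0,0,0],
  xyz=[
    [0,-0.001,0],
    [0,-0.002,0],
    [0,-0.002,0],
    [0,-0.002,0],
    [0,-0.002,0],
    [0,-0.002,0],
    [0,-0.002,0],
    [0,-0.002,0],
  ],
  yaw=[0,0,0,0,0,0,0,0],
  grip_force=80,
)

```text
time: 5.2
position: [0.5194, 0.3526, 0.0308]
tool_rot: [-0.127, 3.138, -0.002]
ft_force: [-0.9, -2.5, 6.3]
grip_width: 0.0249
```

Call:
drive_tool(
  fingers=[0,0,0,0,0,0,0],
  xyz=[
    [0,0,-0.005],
    [0,0,-0.02],
    [0,0,-0.045],
    [0,0,-0.075],
    [0,0,-0.1],
    [0,0,-0.11],
    [0,0,-0.11],
  ],
  yaw=[0,0,0,0,0,0,0],
)

```text
time: 5.9
position: [0.5198, 0.3541, 0.1421]
tool_rot: [-0.127, 3.136, 0.003]
ft_force: [-0.5, -0.6, -1.7]
grip_width: 0.025
```

Run:
```python
from h import *
from station import env
import pickle
s=env.get_state();p=env.camera_params('wrist')
for n in ('wrist','side'):
    im=env.snapshot(n);cv2.imwrite(f'pics/4{n}.png',im[:,:,::-1])
a=im[60:200,150:360,::-1];cv2.imwrite("pics/4sz.png",cv2.resize(a,None,fx=3.5,fy=3.5,interpolation=cv2.INTER_CUBIC))
# target: handle mid at tip adapter x=-60 -> handle x = -215 from centre = -175 from port
ax=np.array([np.cos(np.radians(-86.1)),np.sin(np.radians(-86.1))]);port=np.array([.588,.0034])
t=port-ax*.185
print(t,s['time'],s['position'],s['ft_force'],shift(s,[*t,.14],93.9))
```

```text
[0.57541717 0.18797159] 5.9 [0.51979047 0.35413054 0.14213596] [-0.5485602  -0.56153461 -1.66651878] (array([-0.042 , -0.1701,  0.0019]), np.float64(-175.35), np.float64(-4.6993))
```

View pics/4wrist.png

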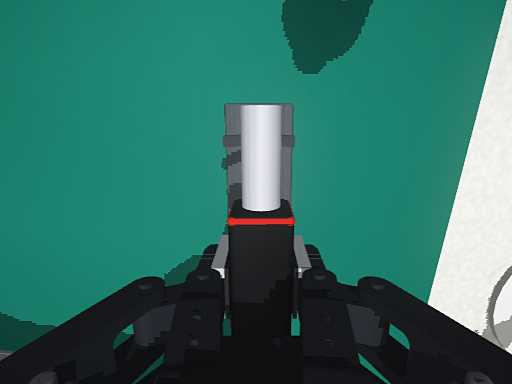

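View pics/4sz.png

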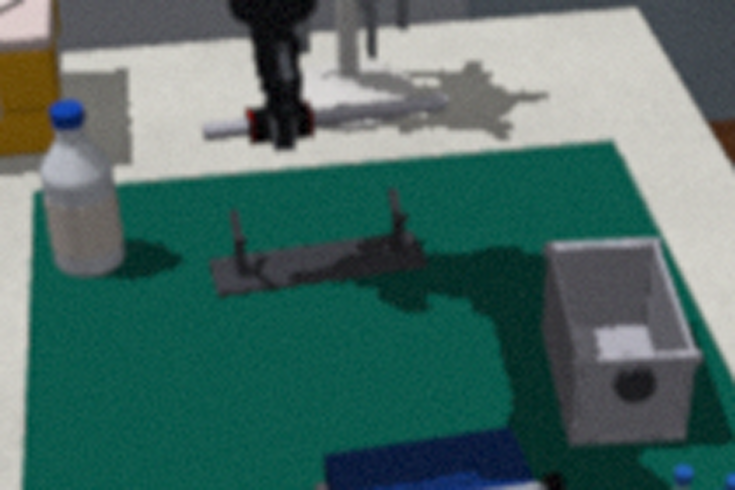

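Call:
drive_tool(
  fingers=[0,0,0,0,0,0,0,0,0,0,0,0,0,0,0],
  xyz=[
    [-0.003,-0.012,0],
    [-0.006,-0.026,0],
    [-0.01,-0.04,0],
    [-0.014,-0.054,0],
    [-0.018,-0.068,0],
    [-0.022,-0.082,0],
    [-0.026,-0.096,0],
    [-0.03,-0.11,0],
    [-0.034,-0.124,0],
    [-0.037,-0.138,0],
    [-0.04,-0.152,0],
    [-0.042,-0.165,0],
    [-0.042,-0.17,0],
    [-0.042,-0.17,0],
    [-0.042,-0.17,0],
  ],
  yaw=[0.13,0.26,0.39,0.52,0.65,0.78,0.91,1.04,1.17,1.3,1.43,1.55,1.584,1.584,1.584],
)

```text
time: 7.5
position: [0.5741, 0.1881, 0.1397]
tool_rot: [-2.141, -2.298, 0.001]
ft_force: [-0.4, 0.8, -1.4]
grip_width: 0.025
```

Run:
```python
from h import *
from station import env
import pickle
s=env.get_state();p=env.camera_params('wrist');im=env.snapshot('wrist')
pickle.dump((s,p,im),open('w5.pkl','wb'));cv2.imwrite('pics/w5.png',im[:,:,::-1])
t=[.5754,.1880]
print(t,s['time'],s['position'],s['joint_positions'],shift(s,[*t,.0245],93.9))
```

```text
[0.5754, 0.188] 7.5 [0.57413857 0.18812752 0.13973843] [-0.1733551   0.68791892 -0.30502634  1.73045278  0.27713518  0.76655956
 -0.5434298 ] (array([-0.0003,  0.0014,  0.1152]), np.float64(94.06), np.float64(0.0027))
```

View pics/w5.png

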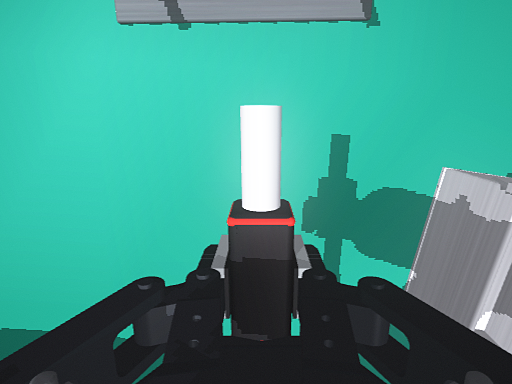

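Call:
drive_tool(
  fingers=[0,0,0,0,0,0,0],
  xyz=[
    [0,0.001,0.02],
    [0,0.001,0.045],
    [0,0.001,0.075],
    [0,0.001,0.1],
    [0,0.001,0.112],
    [0,0.001,0.115],
    [0,0.001,0.115],
  ],
  yaw=[0.003,0.003,0.003,0.003,0.003,0.003,0.003],
)

```text
time: 8.25
position: [0.576, 0.1879, 0.0255]
tool_rot: [-2.147, -2.293, -0.001]
ft_force: [-0.6, 0.2, -1.4]
grip_width: 0.0249
```

Run:
```python
from h import *
from station import env
import pickle
s=env.get_state()
for n in ('scene','side'):
    im=env.snapshot(n);cv2.imwrite(f'pics/6{n}.png',im[:,:,::-1])
    c=im[90:220,220:340] if n=='side' else im[150:260,190:330]
    cv2.imwrite(f"pics/6{n}z.png",cv2.resize(c[:,:,::-1],None,fx=4.5,fy=4.5,interpolation=cv2.INTER_CUBIC))
print(s['time'],s['position'],s['joint_positions'],s['ft_force'],shift(s,[.5754,.1880,.0245],93.9))
```

```text
8.25 [0.57596722 0.18792905 0.02554643] [-0.21631781  0.85218194 -0.23583759  1.78085476  0.34329616  0.54840573
 -0.6033703 ] [-0.56553689  0.20584935 -1.4129169 ] (array([ 0.0001, -0.0006,  0.001 ]), np.float64(93.77), np.float64(-0.0022))
```

View pics/6sidez.png

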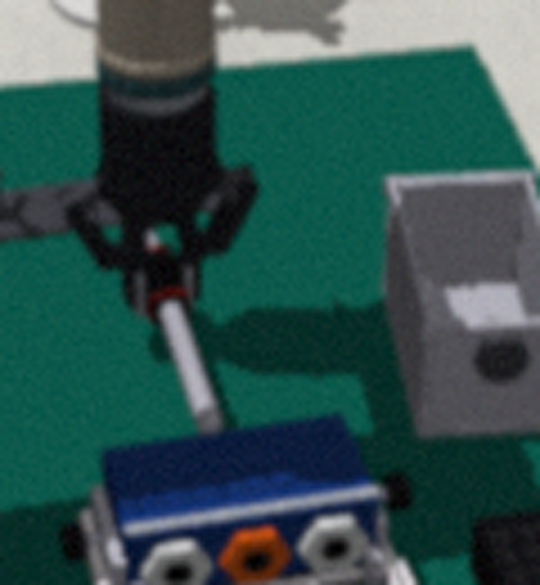

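View pics/6scenez.png

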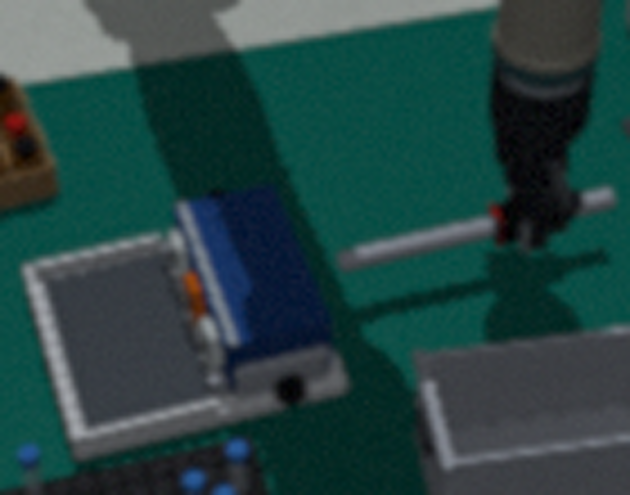

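Call:
drive_tool(
  fingers=[0,0,0,0,0,0,0],
  xyz=[
    [-0.005,-0.0005,0.001],
    [-0.012,-0.0005,0.001],
    [-0.02,-0.0005,0.001],
    [-0.028,-0.0005,0.001],
    [-0.035,-0.0005,0.001],
    [-0.039,-0.0005,0.001],
    [-0.039,-0.0005,0.001],
  ],
  yaw=[-0.002,-0.002,-0.002,-0.002,-0.002,-0.002,-0.002],
)

```text
time: 9.05
position: [0.578, 0.1471, 0.0243]
tool_rot: [2.147, 2.293, -0.001]
ft_force: [0.8, 0.4, -1.2]
grip_width: 0.0248
```

Run:
```python
from h import *
from station import env
s=env.get_state()
for n in ('scene','side'):
    im=env.snapshot(n);
    c=im[90:220,220:340] if n=='side' else im[150:260,190:330]
    cv2.imwrite(f"pics/7{n}z.png",cv2.resize(c[:,:,::-1],None,fx=4.5,fy=4.5,interpolation=cv2.INTER_CUBIC))
ax=np.array([np.cos(np.radians(-86.1)),np.sin(np.radians(-86.1)),0]);
d=s['position']-np.array([.588,.0034,.0245]);print('along(tip x adapter)',d@ax*1000+155-40,'lat',1000*(d[0]*-ax[1]+d[1]*ax[0]))
print(s['time'],s['position'],s['ft_force'],s['wrist_torque'],shift(s,[.5754,.1880,.0245],93.9))
```

```text
along(tip x adapter) -29.078287161698825 lat -0.2422279444370748
9.05 [0.57795881 0.14712817 0.0242779 ] [ 0.7783019   0.43846317 -1.17202479] [ 0.00977704 -0.0004492  -0.03235058] (array([ 0.041 ,  0.0001, -0.0002]), np.float64(93.76), np.float64(-0.0025))
```

View pics/7sidez.png

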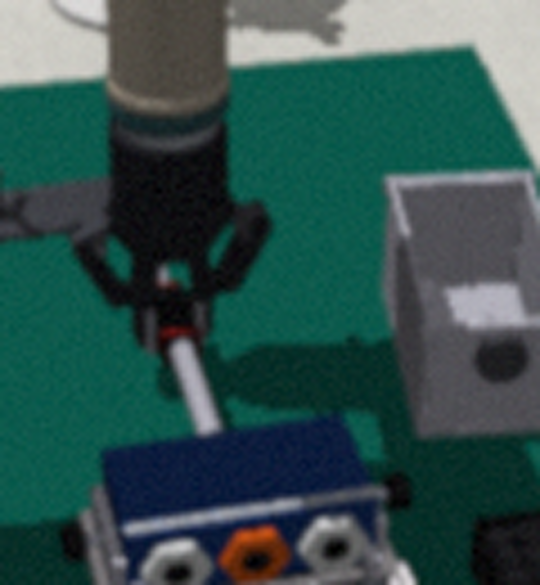

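View pics/7scenez.png

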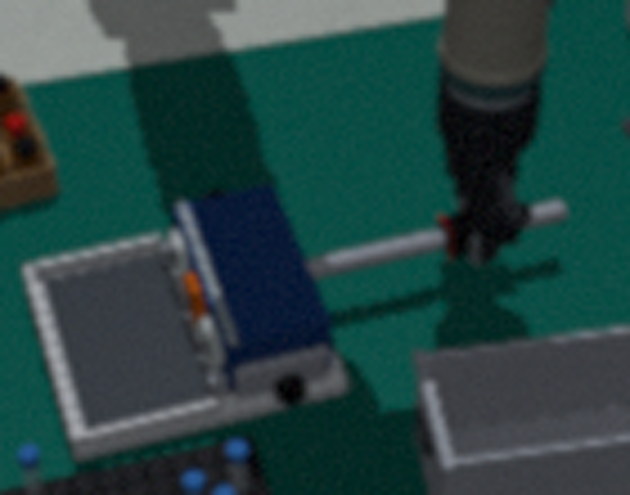

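Call:
drive_tool(
  fingers=[0,0,0,0,0,0,0,0,0,0,0,0],
  xyz=[
    [-0.003,0,0],
    [-0.006,0,0],
    [-0.01,0,0],
    [-0.014,0,0],
    [-0.018,0,0],
    [-0.022,0,0],
    [-0.026,0,0],
    [-0.03,0,0],
    [-0.034,0,0],
    [-0.038,0,0],
    [-0.042,0,0],
    [-0.044,0,0],
  ],
  yaw=[0,0,0,0,0,0,0,0,0,0,0,0],
)

```text
time: 10.35
position: [0.5805, 0.1114, 0.025]
tool_rot: [-2.139, -2.295, -0.012]
ft_force: [-2.7, 13.8, 1.1]
grip_width: 0.0248
```

Run:
```python
from h import *
from station import env
s=env.get_state()
for n in ('scene','side'):
    im=env.snapshot(n);
    c=im[110:240,220:340] if n=='side' else im[150:260,190:330]
    cv2.imwrite(f"pics/8{n}z.png",cv2.resize(c[:,:,::-1],None,fx=4.5,fy=4.5,interpolation=cv2.INTER_CUBIC))
ax=np.array([np.cos(np.radians(-86.1)),np.sin(np.radians(-86.1)),0]);
d=s['position']-np.array([.588,.0034,.0245]);print('along(tip x adapter)',d@ax*1000+155-40,'lat',1000*(d[0]*-ax[1]+d[1]*ax[0]))
print(s['time'],s['position'],s['ft_force'],s['wrist_torque'],shift(s,[.5754,.1880,.0245],93.9))
```

```text
along(tip x adapter) 6.788171199300166 lat -0.09019389017061487
10.35 [0.58054996 0.11135511 0.02499378] [-2.731517   13.7695515   1.05388808] [ 2.51818664  0.52991335 -0.30445335] (array([0.0768, 0.0002, 0.0011]), np.float64(94.03), np.float64(0.0022))
```

View pics/8sidez.png

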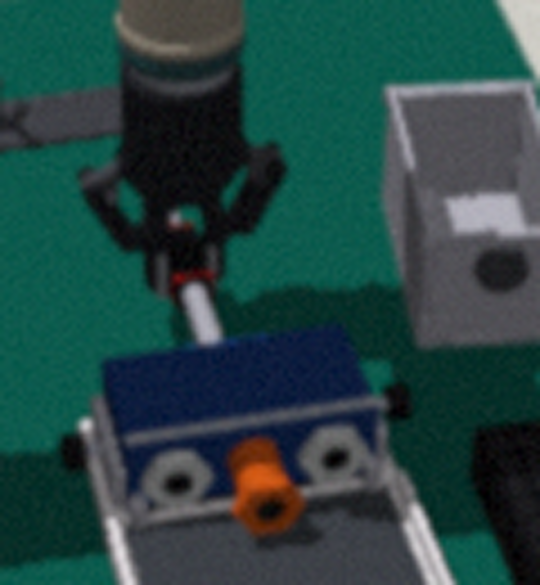

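View pics/8scenez.png

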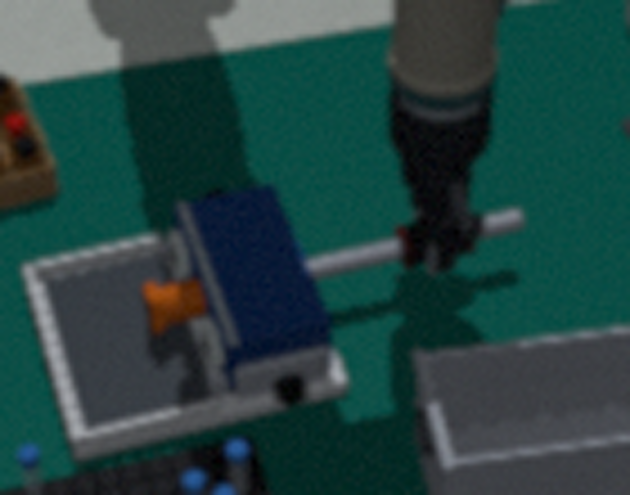

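Call:
drive_tool(
  fingers=[0,0,0,0,0,0,0,0,0,0,0,0,0,0,0],
  xyz=[
    [-0.003,0,0],
    [-0.006,0,0],
    [-0.009,0,0],
    [-0.012,0,0],
    [-0.015,0,0],
    [-0.018,0,0],
    [-0.021,0,0],
    [-0.024,0,0],
    [-0.027,0,0],
    [-0.03,0,0],
    [-0.033,0,0],
    [-0.036,0,0],
    [-0.039,0,0],
    [-0.042,0,0],
    [-0.042,0,0],
  ],
  yaw=[0,0,0,0,0,0,0,0,0,0,0,0,0,0,0],
)

```text
time: 11.95
position: [0.5836, 0.0616, 0.0243]
tool_rot: [2.147, 2.293, -0.001]
ft_force: [-0.3, -0.1, -2.4]
grip_width: 0.025
```

Run:
```python
from h import *
from station import env
s=env.get_state()
for n in ('scene','side'):
    im=env.snapshot(n);
    c=im[110:240,220:340] if n=='side' else im[150:260,190:330]
    cv2.imwrite(f"pics/9{n}z.png",cv2.resize(c[:,:,::-1],None,fx=4.5,fy=4.5,interpolation=cv2.INTER_CUBIC))
ax=np.array([np.cos(np.radians(-86.1)),np.sin(np.radians(-86.1)),0]);
d=s['position']-np.array([.588,.0034,.0245]);print('along(tip x adapter)',d@ax*1000+155-40,'lat',1000*(d[0]*-ax[1]+d[1]*ax[0]))
print(s['time'],s['position'],s['ft_force'],s['wrist_torque'],shift(s,[.5754,.1880,.0245],93.9))
```

```text
along(tip x adapter) 56.59331300344141 lat -0.39237573719870955
11.95 [0.58363599 0.06164475 0.02430755] [-0.25369466 -0.06583044 -2.41573876] [0.03653221 0.02013798 0.05592368] (array([ 1.266e-01,  1.000e-04, -3.000e-04]), np.float64(93.78), np.float64(-0.0021))
```

View pics/9sidez.png

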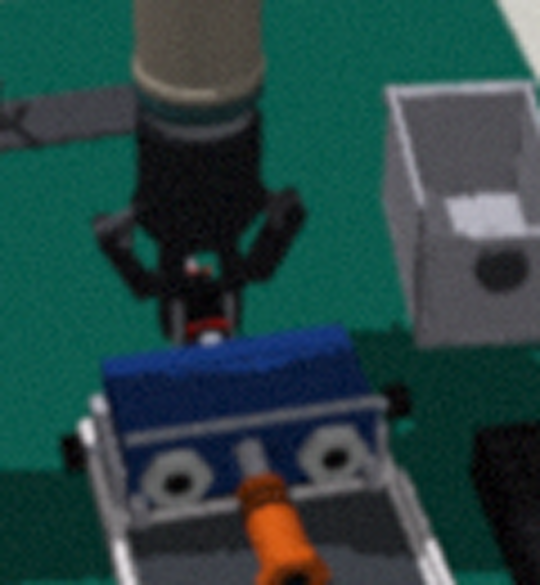

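View pics/9scenez.png

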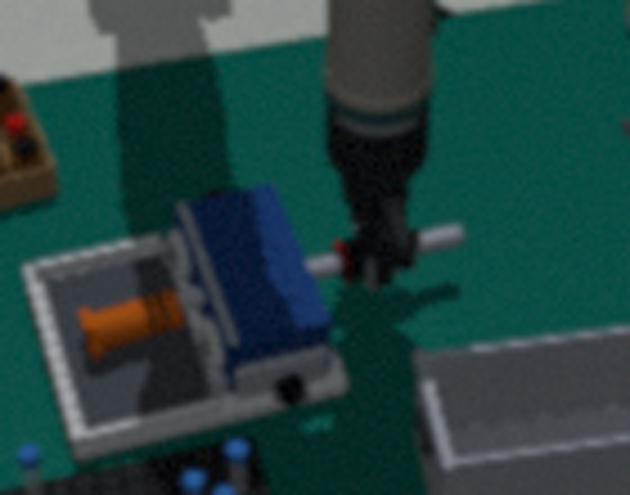

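Call:
drive_tool(
  fingers=[0,0,0,0,0,0,0,0,0,0],
  xyz=[
    [0.005,0,0],
    [0.015,0,0],
    [0.03,0,0],
    [0.045,0,0],
    [0.06,0,0],
    [0.075,0,0],
    [0.09,0,0],
    [0.105,0,0],
    [0.12,0,0],
    [0.127,0,0],
  ],
  yaw=[0,0,0,0,0,0,0,0,0,0],
)

```text
time: 13.05
position: [0.5748, 0.192, 0.0244]
tool_rot: [-2.143, -2.296, -0.002]
ft_force: [-0.3, -0.3, -1.7]
grip_width: 0.0248
```

Call:
drive_tool(
  fingers=[0,0,0,0,0,0,0],
  xyz=[
    [0,0,-0.01],
    [0,0,-0.03],
    [0,0,-0.06],
    [0,0,-0.09],
    [0,0,-0.11],
    [0,0,-0.115],
    [0,0,-0.115],
  ],
  yaw=[0,0,0,0,0,0,0],
)

```text
time: 13.75
position: [0.5756, 0.1883, 0.1402]
tool_rot: [2.146, 2.292, 0.002]
ft_force: [0.3, 0.4, -1.3]
grip_width: 0.0251
```

Run:
```python
from h import *
from station import env
s=env.get_state()
im=env.snapshot('side');c=im[60:240,190:350]
cv2.imwrite("pics/10side.png",cv2.resize(c[:,:,::-1],None,fx=3.3,fy=3.3,interpolation=cv2.INTER_CUBIC))
print(s['time'],s['position'],s['ft_force'],s['grip_width'],shift(s,[.5195,.3527,.140],184.6))
```

```text
13.75 [0.57564266 0.18834739 0.14023724] [ 0.33632116  0.3778711  -1.30676941] 0.02513863188756818 (array([ 1.677e-01, -4.520e-02,  1.000e-04]), np.float64(93.76), np.float64(-1.5855))
```

View pics/10side.png

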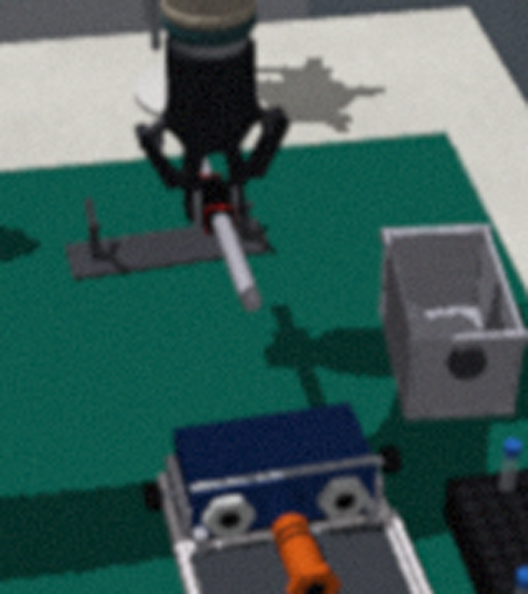

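Call:
drive_tool(
  fingers=[0,0,0,0,0,0,0,0,0,0,0,0,0,0,0],
  xyz=[
    [0.012,-0.003,0],
    [0.026,-0.007,0],
    [0.04,-0.011,0],
    [0.054,-0.015,0],
    [0.068,-0.019,0],
    [0.082,-0.023,0],
    [0.096,-0.027,0],
    [0.11,-0.03,0],
    [0.124,-0.034,0],
    [0.138,-0.038,0],
    [0.152,-0.042,0],
    [0.163,-0.045,0],
    [0.168,-0.045,0],
    [0.168,-0.045,0],
    [0.168,-0.045,0],
  ],
  yaw=[-0.13,-0.26,-0.39,-0.52,-0.65,-0.78,-0.91,-1.04,-1.17,-1.3,-1.43,-1.55,-1.585,-1.585,-1.585],
)

```text
time: 15.3
position: [0.5191, 0.3527, 0.1384]
tool_rot: [0.123, -3.138, 0.003]
ft_force: [-0.0, -0.4, -1.3]
grip_width: 0.0251
```

Run:
```python
from h import *
from station import env
s=env.get_state()
im=env.snapshot('wrist');cv2.imwrite("pics/11w.png",im[:,:,::-1])
print(s['time'],s['position'],s['ft_force'],s['grip_width'],shift(s,[.5195,.3527,.0305],184.6-360))
```

```text
15.3 [0.51910901 0.35266391 0.13844917] [-0.02959925 -0.42359094 -1.3456758 ] 0.025136293165039906 (array([-0.0005,  0.0002,  0.1079]), np.float64(-175.5), np.float64(-0.0018))
```

View pics/11w.png

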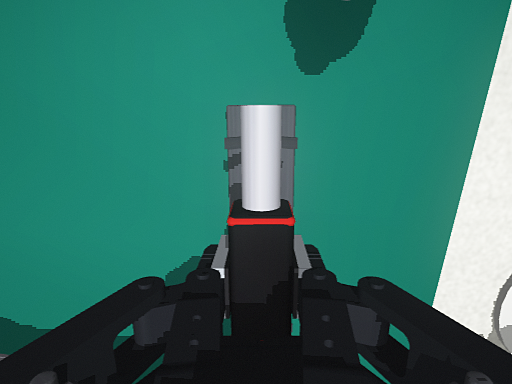

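Call:
drive_tool(
  fingers=[0,0,0,0,0,0,0,0,0],
  xyz=[
    [0,0,0.02],
    [0,0,0.045],
    [0,0,0.07],
    [0,0,0.085],
    [0,0,0.095],
    [0,0,0.102],
    [0,0,0.106],
    [0,0,0.108],
    [0,0,0.108],
  ],
  yaw=[-0.002,-0.002,-0.002,-0.002,-0.002,-0.002,-0.002,-0.002,-0.002],
)

```text
time: 16.25
position: [0.5193, 0.3538, 0.0321]
tool_rot: [-0.13, 3.138, -0.0]
ft_force: [-0.1, -1.0, -0.5]
grip_width: 0.0248
```

Run:
```python
from h import *
from station import env
s=env.get_state()
im=env.snapshot('side');c=im[60:200,170:350]
cv2.imwrite("pics/12side.png",cv2.resize(c[:,:,::-1],None,fx=4,fy=4,interpolation=cv2.INTER_CUBIC))
print(s['time'],s['position'],s['ft_force'],s['wrist_torque'],s['grip_width'],shift(s,[.5195,.3527,.0305],184.6-360))
```

```text
16.25 [0.51929342 0.3538048  0.0321183 ] [-0.08742866 -1.02965725 -0.48889348] [-0.18486562  0.10246444  0.05138606] 0.024843907362193343 (array([-0.0001, -0.0011,  0.0016]), np.float64(-175.25), np.float64(0.0027))
```

View pics/12side.png

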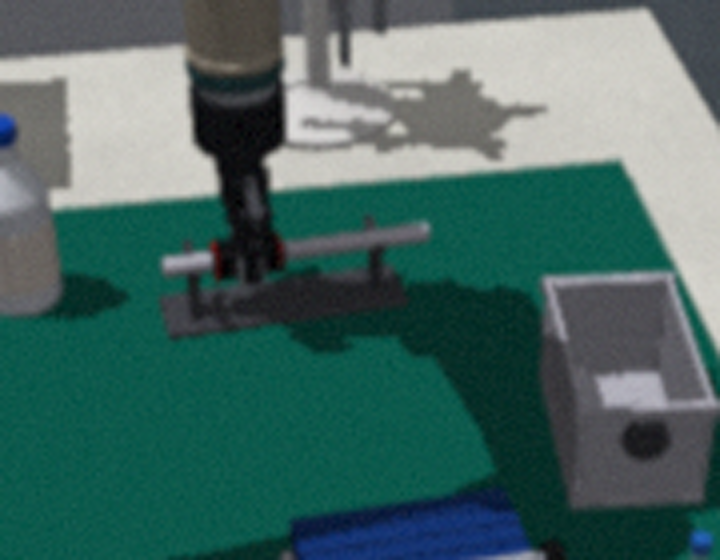

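Call:
drive_tool(
  fingers=[0,0,0,0],
  xyz=[
    [0,-0.001,0.001],
    [0,-0.001,0.0015],
    [0,-0.001,0.002],
    [0,-0.001,0.002],
  ],
  yaw=[0,0,0,0],
)

```text
time: 16.7
position: [0.5197, 0.3528, 0.0309]
tool_rot: [-0.13, 3.137, -0.0]
ft_force: [-1.4, -3.3, 9.7]
grip_width: 0.0252
```

Seated (about 10 N down into the notches). Release gently and look.

Call:
drive_tool(
  fingers=[30,33,40,60,80,100,100,100],
  xyz=[
    [0,0,0],
    [0,0,0],
    [0,0,0],
    [0,0,0],
    [0,0,0],
    [0,0,0],
    [0,0,0],
    [0,0,0],
  ],
  yaw=[0,0,0,0,0,0,0,0],
  grip_force=20,
)

```text
time: 17.5
position: [0.519, 0.3529, 0.0293]
tool_rot: [0.131, -3.139, -0.0]
ft_force: [0.4, -0.4, 0.2]
grip_width: 0.0852
```

Call:
drive_tool(
  fingers=[100,100,100,100,100,100,100,100,100],
  xyz=[
    [0,0,-0.01],
    [0,0,-0.03],
    [0,0,-0.06],
    [0,0,-0.09],
    [0,0,-0.12],
    [0,0,-0.15],
    [0,0,-0.165],
    [0,0,-0.17],
    [0,0,-0.17],
  ],
  yaw=[0,0,0,0,0,0,0,0,0],
)

```text
time: 18.4
position: [0.5191, 0.3527, 0.1994]
tool_rot: [-0.13, 3.138, -0.0]
ft_force: [0.9, 0.8, 0.3]
grip_width: 0.0854
```

Run:
```python
from h import *
from station import env
np.set_printoptions(precision=4,suppress=True)
s=env.get_state();p=env.camera_params('wrist');im=env.snapshot('wrist')
cv2.imwrite("pics/13w.png",im[:,:,::-1])
si=env.snapshot('side');cv2.imwrite("pics/13s.png",cv2.resize(si[85:285,170:390,::-1],None,fx=3,fy=3,interpolation=cv2.INTER_CUBIC))
sc=env.snapshot('scene');cv2.imwrite("pics/13c.png",cv2.resize(sc[110:310,110:370,::-1],None,fx=3,fy=3,interpolation=cv2.INTER_CUBIC))
print(s['time'],s['position'],s['ft_force'],s['grip_width'])
a=im.astype(int);r,g,b=a[...,0],a[...,1],a[...,2]
m=((r>120)&(g<80)&(b<80)).astype(np.uint8);m[:130]=0;m[230:]=0;m[:,:230]=0;m[:,300:]=0
n,l,st,c=cv2.connectedComponentsWithStats(m)
for i in range(1,n):
    if st[i,4]>15: print(c[i],plane(p,c[i],.063))
# sleeve blob
for nm,I in (('side',si),('scene',sc)):
    q=env.camera_params(nm);a=I.astype(int);m=(a[...,0]>130)&(a[...,1]<110)&(a[...,2]<70)&(a[...,0]>a[...,1]+70)
    m=m.astype(np.uint8);n,l,st,c=cv2.connectedComponentsWithStats(m)
    for i in range(1,n):
        W=plane(q,c[i],.033)
        if st[i,4]>30 and abs(W[0]-.6)<.12 and abs(W[1]+.12)<.12:print(nm,st[i],c[i],W)
```

```text
18.4 [0.5191 0.3527 0.1994] [0.8694 0.7691 0.2505] 0.08536509111311917
[260.3214 158.0833] [0.4919 0.3496 0.063 ]
[260.5    215.3333] [0.5463 0.3543 0.063 ]
side [273 216  16  23 181] [280.0166 226.6519] [ 0.5982 -0.1249  0.033 ]
```

View pics/13w.png

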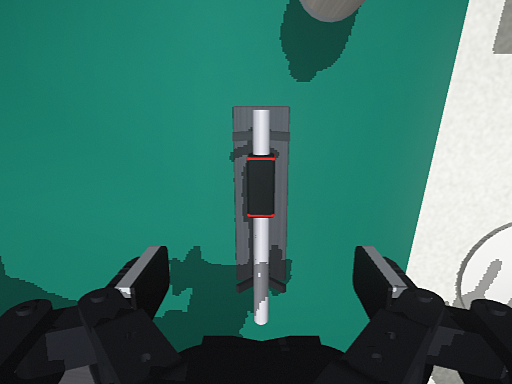

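View pics/13s.png

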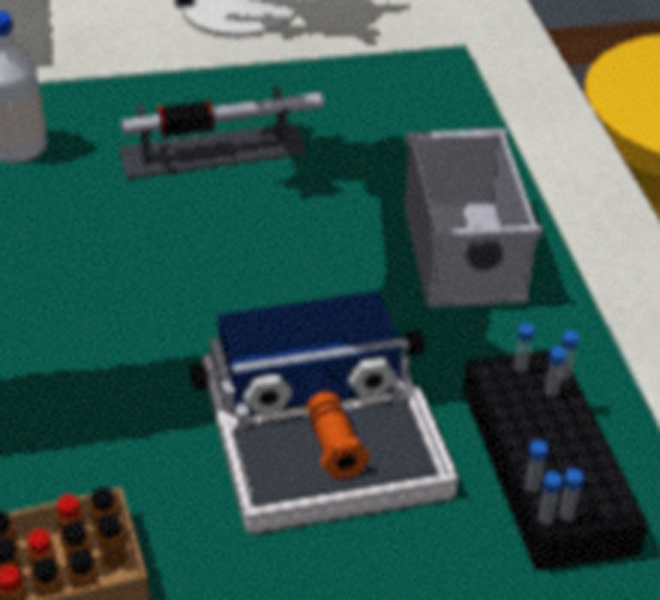

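View pics/13c.png

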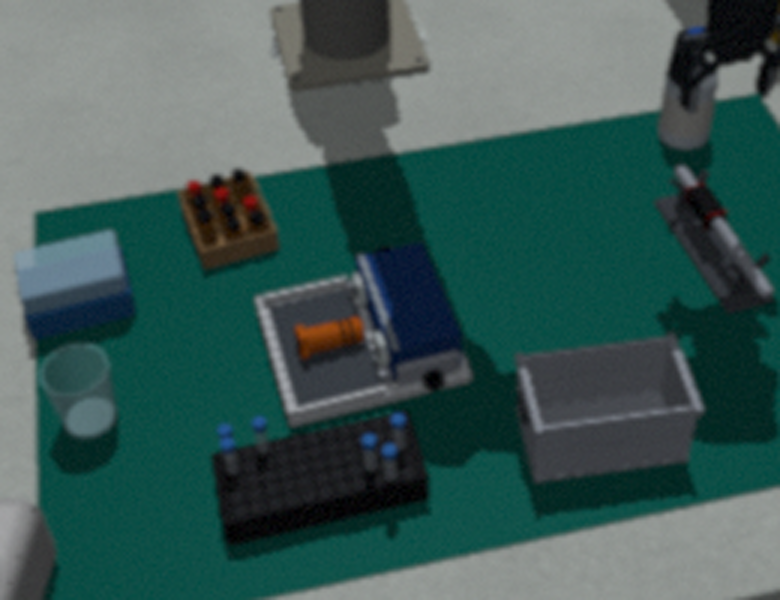

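Run:
```python
from station import env
s=env.get_state();print(s['time'],abs(s['qd']).max())
print(env.finish_job())
```

```text
18.55 0.0040470398528991165
the job is handed in; nothing more can be done
None
```

I pushed the orange sleeve out of the middle bore and laid the rod back in both notches. I handed the job in at 18.6 s of the 54 s allowed; no verdict is reported.

**What I did:** I gripped the rod from above, swung it to the middle port and went in with no contact force. The push took about 14 N when I read it, and the arm lagged roughly 9 mm behind its command under that load. The rod tip ended about 57 mm past the adapter's middle, so the sleeve dropped into the catch area.

**Last checks, from the pictures:**
- **Rod:** the handle's middle is at (0.519, 0.352) m against (0.519, 0.3525) m at the start, and it points the same way. It took about 10 N down into the notches before I released it. Its height was only judged by eye.
- **Orange sleeve:** it lies in the catch area clear of the bore, its centre about 90 to 95 mm along adapter x. I located it from the side view only, because the scene-view colour mask found no blob. The scene picture still shows it lying inside the rim. Its height was not measured.
- **White sleeves and bystanders:** none looked moved, but I checked them only by eye.
- **Arm:** it is open and clear, about 0.2 m above the bench.

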